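# Stack the jar-refilling set on the laundry turntable

## Task

Get the turntable ready for refilling the wide-mouthed jar: lay the cork coaster centred in the dark ring on the turntable, stand the wide-mouthed jar centred on the coaster, set the funnel spout-down in the jar, and last hang the steel strainer in the funnel, one at a time in that order, each upright and fully down. Let go of everything, and leave the narrow-necked jar, the small bottle, the brush and the hanger hook where they are.

Things in the scene. Friction and masses are not known exactly. Their poses are not given: they have to be found in the camera images.
- coaster: round cork coaster, a plain disc 66 mm across and 16 mm thick, lying flat; origin at the centre of its underside, z up
- jar: wide-mouthed white ceramic jar, a straight open cylinder 60 mm outside diameter, 75 mm high, mouth 47 mm across, inner floor 7 mm up, about 0.24 kg, standing upright; origin at the centre of its underside, z up
- funnel: red plastic wide-mouth funnel 62 mm high, standing on its spout: spout 37 mm outside diameter, 25 mm long; flat shoulder 61 mm across facing down at 25 mm height (rests on a jar's rim); bowl with an upright band 62 mm outside, 56 mm inside diameter from 42 to 62 mm height; 60 g; origin at the centre of the spout's lower end, z up
- strainer: steel lint strainer standing on its basket: basket 42 to 45 mm across, 18 mm deep; flange 72 mm across, flat underside 18 mm above the origin (rests on a funnel's rim); bridge handle: a bar 60 mm long along the body's x, 10 mm wide, 8 mm high, its middle 53 mm above the origin, open underneath, a post under each end; 70 g; origin at the centre of the basket's underside, z up
- seat (a point): the coaster's place on the wooden turntable: centre of a flush dark ring (82 mm outside, 74 mm inside diameter) on the platter's top face, 24 mm above the bench, z up. The platter is 250 mm across, its axis 55 mm from this point along this point's x; it turns against some friction. A basket of pegs, 50 mm high, is fixed on it, near wall 108 mm from this point along x
- narrow_jar: bystander: white ceramic jar of 60 mm diameter, 88 mm high, whose shoulders draw in to a narrow neck 30 to 36 mm wide; leave it; origin at the centre of its underside
- stain_bottle: bystander: small closed white plastic bottle with grey cap, 38 mm diameter, 95 mm high; leave it; origin at the centre of its underside
- brush: bystander: bamboo brush with nylon bristles, 160 mm long, 36 mm wide, lying along its x in the wooden tray; leave it; origin near its middle at its underside
- hanger_hook: bystander: chrome clothes-hanger hook of 6 mm wire, 155 mm long, lying flat in the wooden tray; leave it; origin near its middle at its underside
Not all that is in view belongs to the job. What is shaped like the jar but blue or yellow is not meant.

How it is judged:
By the outcome, as a careful person would: the job done as asked, in the order asked, and still so for the second after the job is handed in, with the robot touching nothing.
It also fails if it takes over 125 s, if anything falls off the work surface, if the arm or the gripper's body presses on something with over 40 N, if the wrist force passes 120 N, or if a joint passes its speed limit or range.

## Robot

A 6-joint arm with a two-finger parallel gripper is mounted at the origin on the work surface. World frame = base frame: x ahead of the robot, y to its left, z up, the work surface at z = 0. Lengths are in m, angles in rad, forces in N, time in s.
With the tool pointing down it reaches from about 0.275 to 0.875 m from the base axis. Payload 12.5 kg.
Tool frame: the origin (TCP) lies at the very end of the fingers, on their centre line; the grasp point (between the pads) lies 19 mm behind it; x points along the fingers, y is the direction in which the jaws open and shut, and the axes are right-handed (so a half turn about x gives the same grasp; the last joint's range is limited). The gripper opens to 85 mm and grips with 20 to 120 N. Pads are 22 mm wide; open, the fingers measure 114 mm over their backs; the gripper's body (76 mm by 85 mm) begins 54 mm behind the grasp point. The pads swing forward as they close: fully open they stand 13 mm farther back than shut.
Start: joints at [-1.385, 0.351, 1.652, -0, 1.139, -0.085], TCP at [0.147, -0.53, 0.231] pointing down, gripper open.
Joint ranges: [-2.75, 2.75], [-0.79, 2.1], [0.01, 2.65], [-1.57, 4.71], [0.07, 3.14], [-2.87, 2.87]. Speed limits (rad/s): [2.22, 2.22, 2.79, 3.14, 3.14, 3.14].

## Interface

Orientations are given as a 3x3 rotation matrix whose columns are the frame's x, y, z axes.
In Python, from bench import manip gives the robot as it stands. Calls block until the motion is done:
- manip.move_ptp(position, orientation): joint-space move of the TCP to a pose.
- manip.move_l(position, attitude=None, max_speed=0.15): straight line of the TCP; attitude=None keeps the orientation; max_speed is the mean speed in m/s.
- manip.move_j(angles): joint-space move.
- manip.set_gripper(opening, effort=None): opening from 0.0 (shut) to 1.0 (fully open); effort is the grip in N (None keeps the last); returns when the fingers have stopped.
- manip.dwell(seconds).
- manip.inverse_kinematics(position, orientation): joint angles nearest the present ones, or None.
- manip.grab_frame(name): name is "side" or "top"; returns (picture, depth): 384x512x3 uint8, red, green, blue; 384x512 float32, m along the optical axis (not along the pixel's ray), 0 where there is no reading.
- manip.get_calibration(name): a dict with "camera_matrix" (3x3 intrinsics, pixels), "R" (3x3) and "t" (3): a world point X has camera coordinates R X + t. Camera axes: x right, y down, z forward; pixel columns grow to the right and rows downward; lengths in m; the calibration is good to about 2 mm. A picture is of the moment at which its call begins. get_calibration takes no time and is no camera call.
A pose or a line that the arm cannot do raises manip.Unreachable and nothing moves.
- manip.sign_off(): hands the job in, once; it reports no verdict.
Trained networks look in the newest picture that a camera, given by its name, has taken for a name from the list of things; names that differ only in an ending like _2 or _b are one class to them, and where a whole thing is asked for, a point or a joint stands for the part that bears it (a point fixed in the world has none). Each returns a list of dicts, best first, with "confidence" (0 to 1); they miss things now and then, are a little off and sometimes report something else, mostly with a low value. They report only what shows in the picture. A call takes as long as a camera call. They do not tell look-alikes from the thing itself.
- manip.look_for(camera, name): "at" ([x, y, z] in m, in world coordinates, good to about 4 mm: the middle of the surface that is visible of it).
Readings, each from a call of its own:
- manip.current_time(): time.
- manip.current_qpos(): joint angles.
- manip.current_joint_vel(): joint speeds.
- manip.current_joint_torque(): joint torques, N m.
- manip.current_ee_pos(): TCP position.
- manip.current_tcp_rot(): TCP orientation.
- manip.current_force(): force on the tool from outside, world axes, zero at the start.
- manip.current_ft_torque(): the same for the moment, N m.
- manip.current_grip_width(): opening from 0.0 (shut) to 1.0 (fully open).
Only numpy, scipy, OpenCV 4.12 (cv2) and the standard library are available. Lean on these libraries where they do the work, as an engineer would, in place of code of your own. Each camera call takes 0.05 s, during which the arm holds its last target. There are 200 camera calls.

## Working session

There is one attempt and no reset: what is moved stays moved. The work goes in short steps, each a Python script; the robot and the scene stay as the last script left them, time stands still between calls to the robot, and variables do not carry over. Pictures are saved under pics/ and viewed, on a budget of 14 in all, crops included, one or two more only if the job needs it, and the job is handed in when it is done.

```bash
ls; mkdir -p pics; cat > h.py <<'E'
import numpy as np, cv2
from bench import manip as m
def snap(cam,fn=None,crop=None,scale=1):
    im,d=m.grab_frame(cam)
    if fn:
        o=im[...,::-1]
        if crop: o=o[crop[1]:crop[3],crop[0]:crop[2]]
        cv2.imwrite('pics/'+fn,cv2.resize(o,None,fx=scale,fy=scale,interpolation=cv2.INTER_CUBIC))
    c=m.get_calibration(cam);K=np.array(c['camera_matrix']);R=np.array(c['R']);t=np.array(c['t'])
    v,u=np.mgrid[:d.shape[0],:d.shape[1]]
    P=np.stack([(u-K[0,2])/K[0,0]*d,(v-K[1,2])/K[1,1]*d,d],-1)
    W=(P-t)@R   # R^T (P-t)
    W[d==0]=np.nan
    return im,d,W
E
python3 - <<'E'
from h import *
for c in('top','side'):
    im,d,W=snap(c,c+'0.png',scale=1.5); np.savez(c+'0.npz',im=im,W=W)
    for n in['coaster','jar','funnel','strainer','seat','narrow_jar','stain_bottle','brush','hanger_hook']:
        print(c,n,[(np.round(r['at'],3).tolist(),round(r['confidence'],2)) for r in m.look_for(c,n)])
    k=m.get_calibration(c);print(-np.array(k['R']).T@k['t'])
print(m.current_time())
E
```

```text
pics
top coaster [([0.678, 0.082, 0.017], 0.94)]
top jar [([0.432, 0.082, 0.026], 0.91), ([0.351, -0.034, 0.007], 0.81), ([0.331, 0.112, 0.028], 0.75), ([0.353, 0.206, 0.037], 0.6)]
top funnel [([0.7, -0.066, 0.038], 0.69)]
top strainer [([0.568, 0.103, 0.025], 0.57)]
top seat [([0.51, -0.298, 0.024], 0.71), ([0.68, 0.082, 0.018], 0.54)]
top narrow_jar [([0.566, -0.079, 0.06], 0.91)]
top stain_bottle [([0.431, -0.092, 0.068], 0.72)]
top brush []
top hanger_hook [([0.551, 0.231, 0.012], 0.5)]
[0.37351062 0.00608886 1.19597519]
side coaster [([0.681, 0.086, 0.016], 0.6)]
side jar [([0.334, 0.12, 0.052], 0.65), ([0.357, 0.211, 0.051], 0.63), ([0.431, 0.092, 0.05], 0.59), ([0.358, -0.017, 0.048], 0.57)]
side funnel [([0.688, -0.065, 0.043], 0.82)]
side strainer [([0.563, 0.101, 0.021], 0.56)]
side seat [([0.52, -0.291, 0.029], 0.91)]
side narrow_jar [([0.566, -0.068, 0.057], 0.87), ([0.562, 0.332, 0.032], 0.15)]
side stain_bottle [([0.436, -0.085, 0.049], 0.82)]
side brush [([0.561, 0.332, 0.036], 0.65)]
side hanger_hook [([0.549, 0.227, 0.011], 0.6)]
[0.35330717 0.57041108 0.74585067]
1.0
```

View pics/top0.png

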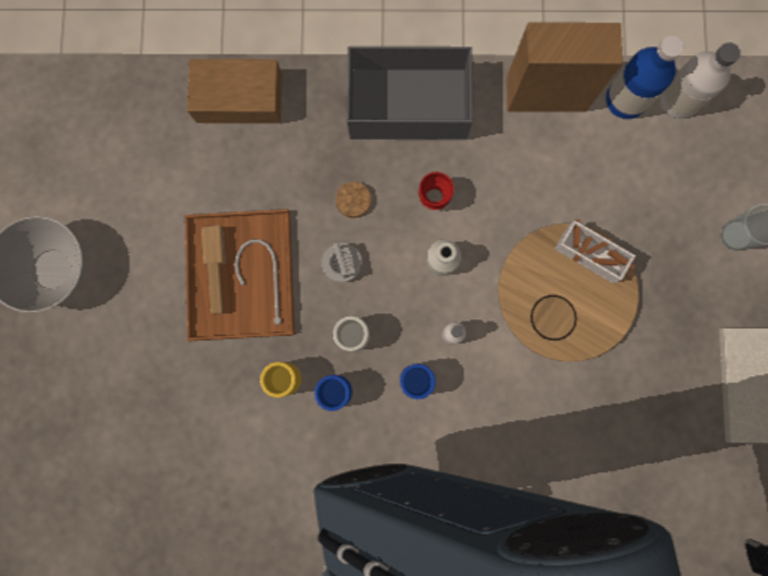

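View pics/side0.png

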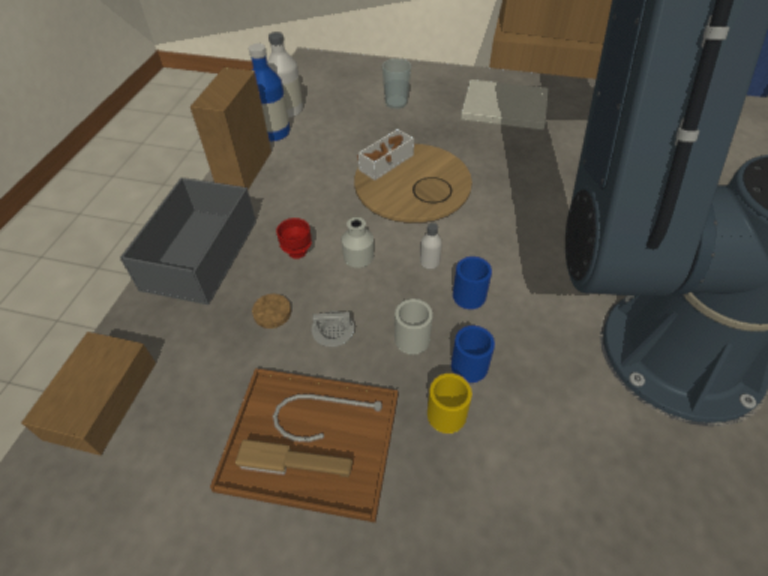

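The top view shows the coaster at (353,199), the strainer at (343,261), the funnel at (436,190) and the ring at (553,317). Candidates for the jar are white open (351,333), blue (333,392) and (417,381), yellow (279,379), and the narrow-necked white (444,256). The white straight open cylinder at (351,333) fits. I'll confirm it in one enlarged crop and fit the geometry.

```bash
cat >> h.py <<'E'
def blob(W,c,r,z0,z1):
    M=(np.hypot(W[...,0]-c[0],W[...,1]-c[1])<r)&(W[...,2]>z0)&(W[...,2]<z1)
    P=W[M]
    if len(P)<5: return None
    (cx,cy),rad=cv2.minEnclosingCircle(P[:,:2].astype(np.float32))
    return dict(n=len(P),mean=P.mean(0).round(4).tolist(),mid=[round(float((P[:,i].min()+P[:,i].max())/2),4) for i in(0,1)],enc=[round(cx,4),round(cy,4),round(2*rad,4)],zmed=round(float(np.median(P[:,2])),4))
E
python3 - <<'E'
from h import *
for c in('top','side'):
    f=np.load(c+'0.npz');W=f['W'];im=f['im']
    print(c)
    for n,p,r,a,b in[('coaster',(.678,.082),.05,.009,.03),('jar',(.435,.085),.045,.064,.09),('funnel',(.69,-.066),.05,.053,.08),('flange',(.566,.102),.05,.012,.032),('bar',(.566,.102),.05,.045,.07)]:
        print(n,blob(W,p,r,a,b))
    # ring: dark pixels on platter
    g=im.astype(int).max(-1)
    near=(np.hypot(W[...,0]-.51,W[...,1]+.295)<.058)&(abs(W[...,2]-.024)<.01)
    th=np.median(g[near])*.72
    M=near&(g<th); P=W[M]
    A=np.c_[2*P[:,:2],np.ones(len(P))];s=np.linalg.lstsq(A,(P[:,:2]**2).sum(1),rcond=None)[0]
    print('ring',len(P),s[:2],np.sqrt(s[2]+s[0]**2+s[1]**2)*2,np.median(P[:,2]))
    # platter & basket
    near=(np.hypot(W[...,0]-.53,W[...,1]+.33)<.17)&(abs(W[...,2]-.024)<.008);P=W[near]
    (q,rr)=cv2.minEnclosingCircle(P[:,:2].astype(np.float32))[:2];print('platter',q,rr*2)
    near=(np.hypot(W[...,0]-.54,W[...,1]+.33)<.17)&(W[...,2]>.042)&(W[...,2]<.06);P=W[near]
    print('basket',cv2.minAreaRect(P[:,:2].astype(np.float32)),P.mean(0))
    near=(np.hypot(W[...,0]-.566,W[...,1]-.102)<.05)&(W[...,2]>.045)&(W[...,2]<.07);P=W[near]
    print('bar',cv2.minAreaRect((P[:,:2]*1000).astype(np.float32)),len(P))
im=np.load('top0.npz')['im'][...,::-1]
cv2.imwrite('pics/crop1.png',cv2.resize(im[100:280,170:350],None,fx=3.3,fy=3.3,interpolation=cv2.INTER_CUBIC))
E
```

```text
top
coaster {'n': 447, 'mean': [0.6803, 0.0826, 0.0165], 'mid': [0.6807, 0.083], 'enc': [0.6812, 0.0826, 0.0668], 'zmed': 0.0164}
jar {'n': 179, 'mean': [0.4315, 0.0804, 0.0751], 'mid': [0.4317, 0.0801], 'enc': [0.4318, 0.0802, 0.0596], 'zmed': 0.0755}
funnel {'n': 112, 'mean': [0.688, -0.0663, 0.0608], 'mid': [0.6882, -0.0665], 'enc': [0.6879, -0.0668, 0.0626], 'zmed': 0.0613}
flange {'n': 346, 'mean': [0.5623, 0.1015, 0.0212], 'mid': [0.5623, 0.1017], 'enc': [0.5629, 0.1018, 0.072], 'zmed': 0.0214}
bar {'n': 89, 'mean': [0.561, 0.1007, 0.0568], 'mid': [0.5626, 0.1003], 'enc': [0.5626, 0.1017, 0.0607], 'zmed': 0.057}
ring 64 [ 0.46440776 -0.2769561 ] 0.07720322359773546 0.02555195119247025
platter (0.5113439559936523, -0.3042340874671936) 0.2504076659679413
basket ((0.5751595497131348, -0.34702450037002563), (0.1292804628610611, 0.06513279676437378), 57.09885025024414) [ 0.57533232 -0.34768471  0.05271131]
bar ((562.7145385742188, 101.24232482910156), (60.021602630615234, 9.763671875), 17.33181381225586) 89
side
coaster {'n': 432, 'mean': [0.6812, 0.0835, 0.0161], 'mid': [0.6825, 0.
[... 260 characters left out ...]
c': [0.6909, -0.068, 0.0639], 'zmed': 0.0596}
flange {'n': 275, 'mean': [0.5628, 0.1076, 0.0208], 'mid': [0.5655, 0.0983], 'enc': [0.5644, 0.0988, 0.0729], 'zmed': 0.0211}
bar {'n': 120, 'mean': [0.5646, 0.1009, 0.0557], 'mid': [0.5648, 0.1005], 'enc': [0.5651, 0.1004, 0.0587], 'zmed': 0.0564}
ring 31 [ 0.46686035 -0.27821584] 0.0777971445082742 0.02549207615913944
platter (0.5130279064178467, -0.3058754801750183) 0.25303903222084045
basket ((0.5780792236328125, -0.34393373131752014), (0.12323933094739914, 0.06109275668859482), 54.571449279785156) [ 0.57867662 -0.33515705  0.05209562]
bar ((565.262451171875, 99.95545196533203), (58.26266860961914, 10.855363845825195), 17.116762161254883) 120
```

View pics/crop1.png

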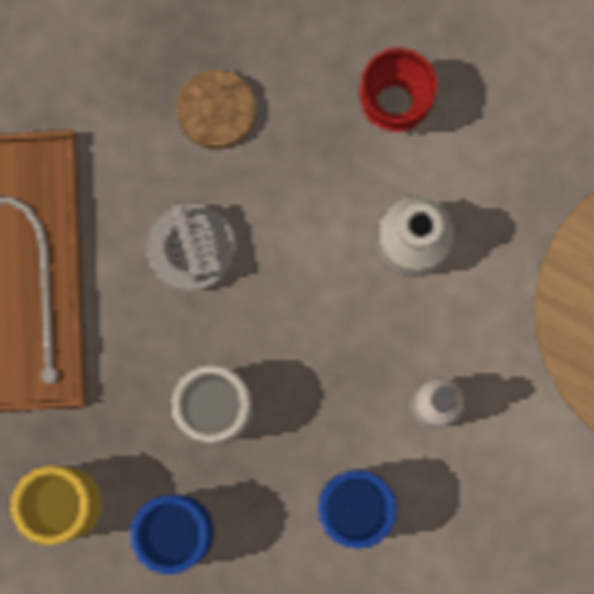

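The crop confirms it: the white straight open cylinder (crop 210,403) is the jar. The top and side fits agree within 2.5 mm, and all sizes match what was given. Starting with the coaster.

```bash
cat >> h.py <<'E'
SEAT=np.array([.4656,-.2776])
def down(phi):
    c,s=np.cos(phi),np.sin(phi)
    return np.array([[0,c,s],[0,s,-c],[-1,0,0.]])
def best(xy,z,phi):
    o=[]
    for p in(phi,phi+np.pi):
        q=m.inverse_kinematics([*xy,z],down(p))
        if q is not None: o.append((abs(q[5]),p))
    return down(min(o)[1])
def stat(s): print(s,'t',round(m.current_time(),2),'F',np.round(m.current_force(),1),'grip',round(m.current_grip_width(),3),'z',np.round(m.current_ee_pos(),4))
def pick(xy,z,phi,shut,eff,hi=.2,op=1.0):
    R=best(xy,hi,phi); m.set_gripper(op)
    m.move_ptp([*xy,hi],R); m.move_l([*xy,z+.03],max_speed=.25); m.move_l([*xy,z],max_speed=.06)
    stat('at'); m.set_gripper(shut,eff); stat('closed')
    m.move_l([*xy,z+.03],max_speed=.08); m.move_l([*xy,hi],max_speed=.25); stat('lifted')
def place(xy,z,phi,hi=.2):
    R=best(xy,hi,phi); m.move_ptp([*xy,hi],R); stat('over')
    m.move_l([*xy,z+.02],max_speed=.2); m.move_l([*xy,z+.0015],max_speed=.03); stat('down')
E
python3 - <<'E'
from h import *
pick((.682,.0825),-.002,np.pi/2,.55,40)
place(SEAT,.022,np.pi/3)
snap('side','s1.png',crop=(200,60,400,210),scale=3)
E
```

```text
at t 5.57 F [-1.   0.   0.4] grip 0.999 z [ 0.682   0.0825 -0.0021]
closed t 5.9 F [-0.5 -0.1  6.4] grip 0.756 z [ 0.6825  0.0826 -0.0011]
lifted t 7.27 F [-0.4 -0.7 -1.2] grip 0.751 z [0.6812 0.0824 0.1982]
over t 9.79 F [-0.1  0.6  0.2] grip 0.753 z [ 0.4658 -0.2774  0.1999]
down t 11.5 F [-0.2 -1.2 -0.3] grip 0.755 z [ 0.4656 -0.2776  0.0235]
```

View pics/s1.png

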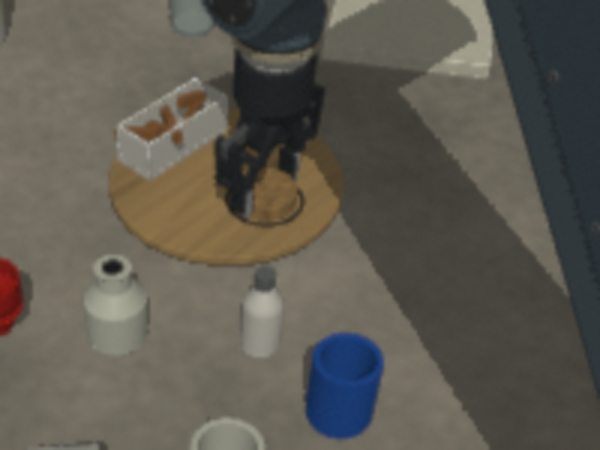

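The coaster (crop 275,195) is held over the ring and close to centred. Next I release it and measure.

```bash
cat >> h.py <<'E'
def ringfit(im,W):
    g=im.astype(int).max(-1)
    near=(np.hypot(W[...,0]-SEAT[0],W[...,1]-SEAT[1])<.058)&(np.hypot(W[...,0]-SEAT[0],W[...,1]-SEAT[1])>.031)&(abs(W[...,2]-.0245)<.006)
    P=W[near&(g<95)]
    A=np.c_[2*P[:,:2],np.ones(len(P))];s=np.linalg.lstsq(A,(P[:,:2]**2).sum(1),rcond=None)[0]
    return len(P),s[:2].round(4).tolist(),round(float(np.sqrt(s[2]+s[0]**2+s[1]**2)*2),4)
def release(hi=.2,op=1.0):
    p=m.current_ee_pos(); p=np.array(p); p[2]-=.001; m.move_l(p,max_speed=.02); stat('press')
    m.set_gripper(op); p[2]+=.03; m.move_l(p,max_speed=.06); p[2]=hi; m.move_l(p,max_speed=.25); stat('up')
E
python3 - <<'E'
from h import *
release()
m.move_ptp([.43,.08,.22],best((.43,.08),.22,np.pi/2)); stat('away')
for c in('top','side'):
    im,d,W=snap(c,c+'2.png',crop=(300,140,440,250) if c=='top' else (220,80,340,170),scale=4)
    g=im.astype(int).max(-1)
    print(c,'ring',ringfit(im,W),'coaster',blob(W,SEAT,.05,.033,.055))
E
```

```text
press t 11.8 F [-0.6 -0.3  4.3] grip 0.756 z [ 0.4659 -0.2778  0.0228]
up t 13.54 F [-0.9 -0.9 -0.6] grip 1.0 z [ 0.4651 -0.2772  0.1986]
away t 16.05 F [0.1 0.5 0.3] grip 1.003 z [0.43   0.0799 0.2199]
top ring (327, [0.4634, -0.2774], 0.0789) coaster {'n': 498, 'mean': [0.4641, -0.2748, 0.0404], 'mid': [0.4642, -0.2759], 'enc': [0.4647, -0.2758, 0.0665], 'zmed': 0.0405}
side ring (162, [0.4404, -0.2722], 0.0584) coaster {'n': 14, 'mean': [0.4413, -0.2604, 0.0374], 'mid': [0.4414, -0.2635], 'enc': [0.441, -0.2636, 0.0234], 'zmed': 0.0381}
```

View pics/top2.png

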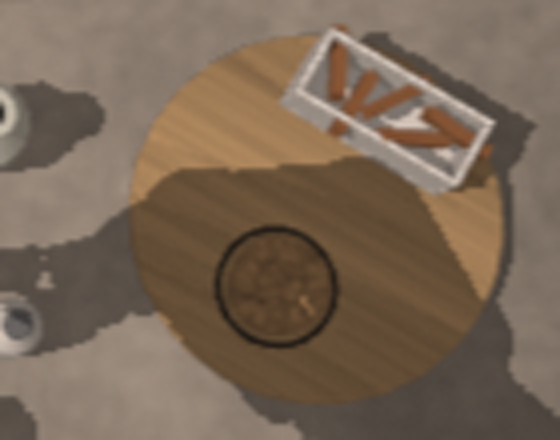

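In the crop the coaster (278,287) sits inside the ring (277,287) with an even gap. The jar is next.

```bash
python3 - <<'E'
from h import *
C=(.4656,-.2772)
pick((.4327,.0794),.025,np.pi/2,.45,50)
place(C,.065,np.pi/3,hi=.22)
release(hi=.24)
m.move_ptp([.60,-.02,.24],best((.60,-.02),.24,np.pi/2)); stat('away')
for c in('top','side'):
    im,d,W=snap(c,c+'3.png',crop=(300,140,440,250) if c=='top' else (220,60,360,170),scale=4)
    print(c,'coaster',blob(W,SEAT,.05,.035,.045),'jar',blob(W,SEAT,.06,.107,.122))
    np.savez(c+'3.npz',W=W,im=im)
E
```

```text
at t 18.0 F [-0.1 -0.3 -0. ] grip 1.002 z [0.4327 0.0794 0.0249]
closed t 18.38 F [-2.9 -0.6  8. ] grip 0.702 z [0.4329 0.0794 0.0256]
lifted t 19.63 F [-0.7 -0.3 -2.1] grip 0.702 z [0.432  0.0793 0.1987]
over t 22.14 F [-0.   0.5 -1.6] grip 0.699 z [ 0.4656 -0.2769  0.2198]
down t 23.73 F [ 0.  -0.6 -2.3] grip 0.701 z [ 0.4656 -0.2772  0.0665]
press t 23.98 F [ 0.6 -0.7 -0.2] grip 0.697 z [ 0.4658 -0.2773  0.0657]
up t 25.74 F [-0.8  0.5  0.4] grip 0.999 z [ 0.4651 -0.2768  0.2385]
away t 26.86 F [-0.4 -0.3  0.6] grip 1.001 z [ 0.5997 -0.021   0.2396]
top coaster {'n': 82, 'mean': [0.4605, -0.2621, 0.041], 'mid': [0.464, -0.2697], 'enc': [0.4641, -0.2747, 0.0653], 'zmed': 0.0414} jar {'n': 205, 'mean': [0.4644, -0.275, 0.1149], 'mid': [0.4643, -0.2744], 'enc': [0.4644, -0.2751, 0.0603], 'zmed': 0.1152}
side coaster {'n': 70, 'mean': [0.4642, -0.2568, 0.0397], 'mid': [0.4672, -0.2657], 'enc': [0.4677, -0.275, 0.0658], 'zmed': 0.0397} jar {'n': 150, 'mean': [0.4663, -0.275, 0.1129], 'mid': [0.4666, -0.276], 'enc': [0.4681, -0.277, 0.0624], 'zmed': 0.1136}
```

View pics/side3.png

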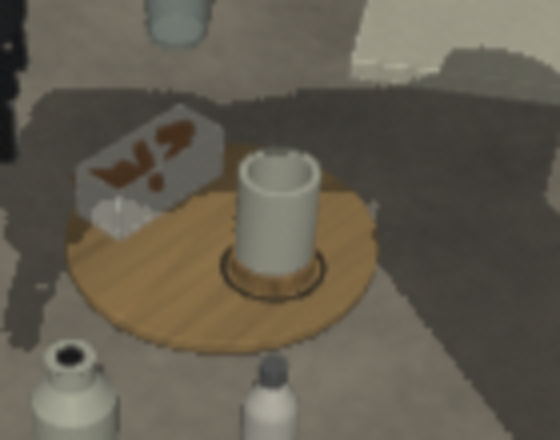

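View pics/top3.png

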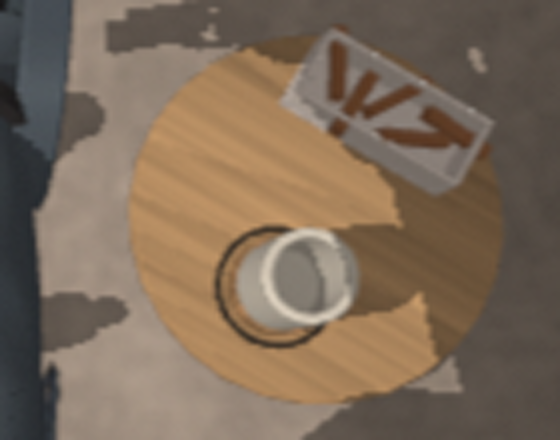

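The jar (side crop 278,210) stands upright on the coaster and centred to within about 1 mm. The funnel is next.

```bash
python3 - <<'E'
from h import *
C=(.4656,-.2770)
pick((.6893,-.067),.0275,np.pi/2,.5,30,hi=.24)
place(C,.1175,np.pi/3,hi=.26)
release(hi=.26)
m.move_ptp([.60,.02,.26],best((.60,.02),.26,np.pi/2)); stat('away')
for c in('top','side'):
    im,d,W=snap(c,c+'4.png',crop=(300,140,440,250) if c=='top' else (220,60,360,170),scale=4)
    print(c,'rim',blob(W,SEAT,.06,.144,.162))
E
```

```text
at t 29.19 F [-1.  -0.1  0.4] grip 1.001 z [ 0.6894 -0.067   0.0274]
closed t 29.54 F [-1.3 -0.8  4.9] grip 0.73 z [ 0.6897 -0.0671  0.0283]
lifted t 30.95 F [-0.1 -0.4 -0.7] grip 0.724 z [ 0.6886 -0.0669  0.2381]
over t 32.12 F [ 0.   0.2 -1.2] grip 0.721 z [ 0.4664 -0.2766  0.2598]
down t 33.65 F [-0.4 -0.4 -0.9] grip 0.723 z [ 0.4656 -0.277   0.119 ]
press t 33.9 F [ 0.2 -0.1  3.6] grip 0.725 z [ 0.4658 -0.2772  0.1183]
up t 35.52 F [ 0.1  0.4 -0.9] grip 0.998 z [ 0.4654 -0.2769  0.2596]
away t 36.75 F [ 1.  -0.5 -0.6] grip 0.998 z [0.5998 0.019  0.2597]
top rim {'n': 137, 'mean': [0.4643, -0.2755, 0.1511], 'mid': [0.4638, -0.2744], 'enc': [0.4647, -0.2751, 0.0623], 'zmed': 0.1516}
side rim {'n': 134, 'mean': [0.466, -0.2749, 0.1495], 'mid': [0.4665, -0.2769], 'enc': [0.4654, -0.2769, 0.0641], 'zmed': 0.1499}
```

View pics/side4.png

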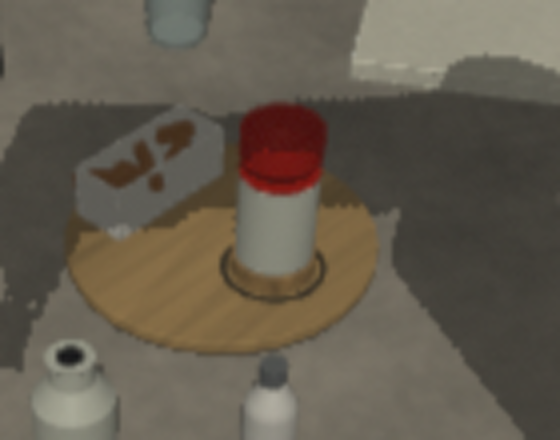

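The funnel (side crop 283,150) sits level on the jar, with its rim at z=0.152 as expected. The strainer is next.

```bash
python3 - <<'E'
from h import *
C=(.4656,-.2770); ph=np.deg2rad(17.2)
pick((.5638,.1005),.034,ph+np.pi/2,0.0,30,hi=.26,op=.6)
place(C,.168,np.pi/3,hi=.27)
release(hi=.30,op=.6)
m.move_ptp([.60,.02,.30],best((.60,.02),.30,np.pi/2)); stat('away')
for c in('top','side'):
    im,d,W=snap(c,c+'5.png',crop=(300,140,440,250) if c=='top' else (220,40,360,150),scale=4)
    print(c,'flange',blob(W,SEAT,.06,.149,.162),'bar',blob(W,SEAT,.06,.183,.2))
E
```

```text
at t 39.31 F [-0.1  0.5 -0.6] grip 0.601 z [0.5638 0.1005 0.0339]
closed t 39.76 F [ 0.2 -0.7  1.6] grip 0.11 z [0.564  0.1005 0.0342]
lifted t 41.22 F [ 0.5 -0.3 -0.9] grip 0.11 z [0.5631 0.1004 0.2584]
over t 42.67 F [-0.1 -0.3  1. ] grip 0.114 z [ 0.466  -0.2762  0.2698]
down t 43.99 F [ 0.2  0.5 -0.8] grip 0.11 z [ 0.4656 -0.2771  0.1696]
press t 44.24 F [ 0.2 -0.2  0.4] grip 0.112 z [ 0.4657 -0.2771  0.1686]
up t 45.92 F [-0.7 -0.2 -0.7] grip 0.601 z [ 0.4655 -0.2769  0.2997]
away t 47.16 F [-0.9 -0.7  0.9] grip 0.598 z [0.5998 0.019  0.2997]
top flange {'n': 436, 'mean': [0.4633, -0.2747, 0.1554], 'mid': [0.4636, -0.2762], 'enc': [0.4641, -0.2754, 0.0715], 'zmed': 0.1555} bar {'n': 124, 'mean': [0.4639, -0.2746, 0.191], 'mid': [0.4642, -0.275], 'enc': [0.4638, -0.2754, 0.06], 'zmed': 0.1912}
side flange {'n': 208, 'mean': [0.4684, -0.2737, 0.1554], 'mid': [0.4665, -0.2763], 'enc': [0.467, -0.2768, 0.0735], 'zmed': 0.1555} bar {'n': 86, 'mean': [0.4657, -0.2749, 0.1896], 'mid': [0.4658, -0.2762], 'enc': [0.4651, -0.2788, 0.0602], 'zmed': 0.1906}
```

View pics/side5.png

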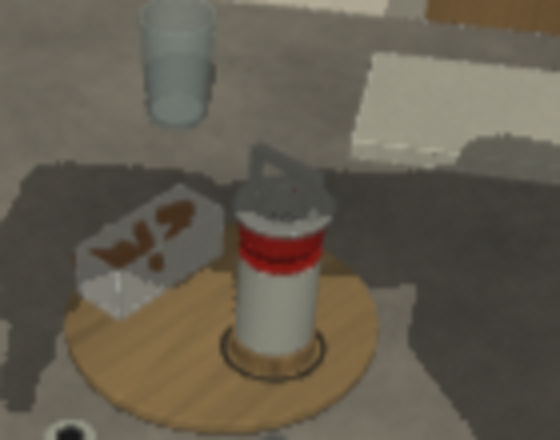

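View pics/top5.png

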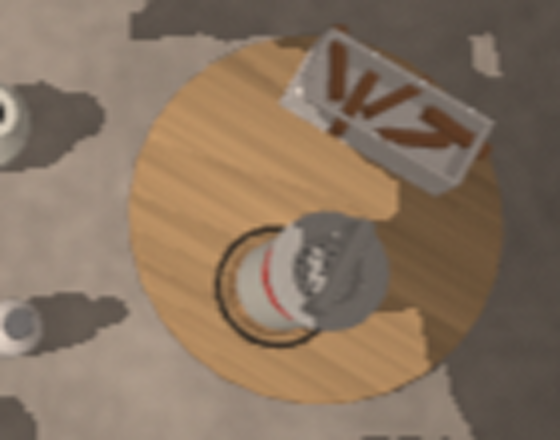

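The strainer (side crop 283,195) hangs level and concentric, with its bar top at 0.191 m as expected. Handing in.

```bash
python3 -c "
from h import *
for n in('narrow_jar','stain_bottle','hanger_hook'):print(n,[np.round(r['at'],3).tolist() for r in m.look_for('top',n)][:1])
m.sign_off()"
```

```text
narrow_jar [[0.56, -0.088, 0.068]]
stain_bottle [[0.43, -0.094, 0.07]]
hanger_hook [[0.549, 0.231, 0.013]]
the job is handed in; nothing more can be done
```

The coaster, jar, funnel and strainer are stacked in the dark ring in the order asked. Everything is released, the arm is clear, and the job was handed in at about 47 s on the robot's clock.

- **Centring:** In the final top-camera fits, all four items share one axis to within about 1 mm. That axis is about 1.5 mm from the ring's centre as first measured. In the pictures the coaster's gap to the ring looked even.
- **Heights:** The funnel rim is at 152 mm and the strainer's bar top at 191 mm, both as expected for everything fully down and level.
- **Disagreements:** The top and side cameras differed by about 2 mm throughout, which is within their calibration. After the coaster was placed, the side camera's fits for it and for the ring failed because the arm was in view. I relied on the top view there.
- **Bystanders:** The small bottle and the hanger hook read within 2 mm of where they started. The narrow-necked jar read about 11 mm off (y −79 to −88 mm, z 60 to 68 mm). I take that as detector scatter, since no move went near it and the forces stayed small, but I did not re-measure it.
- **Brush:** It was not checked again at the end. No move went near the tray.

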